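# Press the spice jars home in the foam case

## Task

Finish packing the foam-lined spice case: lay the loose red-capped jar on its side in the empty cutout (the one with the blue floor), and press both it and the purple jar, which only lies on its cutout's lips, firmly down until each is fully home on the cutout's floor at both ends. Set the red-capped jar down into its place, do not drop it in from a height, and leave the mug and the bottles behind the case where they stand.

Things in the scene. Friction and masses are not known exactly. Their poses are not given: they have to be found in the camera images.
- case: Open foam-lined case, fixed: blue shell 212 (x) x 280 (y) x 40 mm, dark grey foam. Origin: centre of its underside; z up; case x runs along its three parallel cutouts (jars lie along case x), centre lines at case y = -84, 0, +84 mm. Cutouts are 146 mm long (case x -73 to 73), floor 10 mm above the underside. Pressed home a jar's axis is 32 mm (purple 31.5 mm) above the underside.
- empty_pocket (a point): Centre of the floor of the empty cutout, on its blue strip (130 x 34 mm along the cutout), 10 mm above the case's underside. It can be any of the three cutouts. Another cutout holds a dark green jar with black cap that is already home (fixed), the third the purple jar.
- red_cap_jar: Spice jar with red cap and white label with green and red, round, 44 mm across, 110 mm long, 90 g (mass varies 0.7 to 1.4 times). It lies on its side on the cooktop right of the case; it may roll if nudged. Origin: centre of its base; its z axis runs along the jar from base to cap (level at the start).
- red_cap_jar_base (a point): Centre of the red-capped jar's base, on its axis.
- red_cap_jar_mid (a point): Middle of the red-capped jar, on its axis, 55 mm from either end: grasp here across the jar.
- red_cap_jar_cap (a point): Centre of the end of the red-capped jar's cap, on its axis.
- purple_jar: Spice jar with purple and orange label and black cap, round, 43 mm across, 132 mm long, 90 g (mass varies 0.7 to 1.4 times). It lies on its side on the lips of its cutout, not yet pressed in. Origin: centre of its base; its z axis runs along the jar from base to cap.
- purple_jar_base (a point): Centre of the purple jar's base, on its axis.
- purple_jar_mid (a point): Middle of the purple jar, on its axis, 66 mm from either end.
- purple_jar_cap (a point): Centre of the end of the purple jar's cap, on its axis.
- mug: White mug, 82 mm across, 94 mm high, standing behind the case. Origin: near the centre of its underside. To be left alone.
- oil_bottle: Small yellow oil bottle, 40 mm across, 146 mm high, standing behind the case. Origin: centre of its underside. To be left alone.
- sauce_bottle: Brown sauce bottle, 44 mm across, 198 mm high, standing behind the case. Origin: centre of its underside. To be left alone.
- foam_top (a point): Centre of the foam's top face, 45 mm above the case's underside. A home jar's crown stands 8 to 9 mm higher than this. A channel 60 mm wide (case x -30 to 30 mm, floor 10 mm above the underside) crosses all cutouts from side to side: room for fingers beside the middle of a jar.
- lip_height (a point): Above the case's origin at the height of the lips' axes (37 mm). Each cutout's sides have springy round foam lips (radius 8 mm, at case |x| 30 to 72 mm), 36 mm apart, giving 2 N/mm per piece, 2 pieces a side. A jar laid in rests on them, axis 52 mm (purple 51) above the underside; 7 to 18 N at its middle pushes it past them to the floor, where it stays. Pressing one end leaves the other up.

How it is judged:
At the end, for the whole second after the job is handed in: Both jars lie still and fully home: both ends of each axis within 4 mm of home height (32 mm above the case's underside, purple jar 31.5 mm); red-capped jar's middle within 22 mm, from above, of the empty cutout's centre; purple jar's middle within 30 mm of where it started (horizontal distance between red_cap_jar_mid and empty_pocket below 0.022 m and z of each of red_cap_jar_base, red_cap_jar_cap in the frame of case below 0.036 m and distance of purple_jar_mid from where it was at the start of the episode below 0.03 m and z of each of purple_jar_base, purple_jar_cap in the frame of case below 0.0355 m and linear speed of each of red_cap_jar, purple_jar below 0.02 m/s); the robot touches nothing.
It fails at once if the red-capped jar is dropped: free of all contact with its middle more than 50 mm above its resting height on the lips (height (world z) of red_cap_jar_mid above 0.102 m and contact force between red_cap_jar and anything else below 0.02 N).
It fails at once if the mug or a bottle behind the case is moved by more than 30 mm (distance of any of mug, oil_bottle, sauce_bottle from where it was at the start of the episode above 0.03 m).
It also fails if it takes over 54 s, if anything falls off the work surface, if the arm or the gripper's body presses on something with over 40 N, if the wrist force passes 120 N, or if a joint passes its speed limit or range.

## Robot

A 6-joint arm with a two-finger parallel gripper is mounted at the origin on a cart in front of the work surface, level with it; the furniture and walls round the work are solid. World frame = base frame: x ahead of the robot, y to its left, z up, the work surface at z = 0. Lengths are in m, angles in rad, forces in N, time in s.
With the tool pointing down it reaches from about 0.375 to 0.9 m from the base axis. Payload 3.1 kg.
Tool frame: the origin (TCP) lies on the front face of the gripper's body, between the roots of the fingers; the fingertips stand 73 mm ahead of it and the grasp point (between the pads) lies 54 mm ahead of it (manip.tips_ahead is the distance from the TCP to the fingertips, in m); z points along the fingers, y is the line along which they close (so a half turn about z gives the same grasp; the last joint's range is limited). The gripper opens to 85 mm and grips with 20 to 120 N. Pads are 22 mm wide; open, the fingers measure 114 mm over their backs; the gripper's body (76 mm by 85 mm) begins 54 mm behind the grasp point. The pads swing forward as they close: fully open they stand 13 mm farther back than shut.
Start: joints at [-1.357, 0.527, 1.433, -0, 1.181, -0.178], TCP at [0.239, -0.577, 0.304] pointing down, gripper open.
Joint ranges: [-3.08, 3.08], [-0.75, 2.2], [0.22, 2.44], [-1.43, 4.57], [0, 2.65], [-2.85, 2.85]. Speed limits (rad/s): [2.79, 2.79, 3.14, 3.14, 3.14, 3.14].

## Interface

Orientations are given as a unit quaternion [x, y, z, w].
In Python, from station import sense, eyes, workorder, manip gives the robot as it stands.
- The arm moves only by the shell command python3 -m inch 'ROWS' [OPENING] [FORCE]. ROWS is JSON, a list of rows, each an object of numbers: "dx", "dy", "dz": the shift along the tool's x, y, z in cm; "wx", "wy", "wz": the turn, a rotation vector about the tool's x, y, z in degrees. In form: [{"dx": .., "dy": .., "dz": .., "wx": .., "wy": .., "wz": ..}, ...]. A call has 1 to 10 rows; each row shifts and turns the commanded pose from where the row before left it, along the tool's axes as they then stand; what a row does not reach is not made up. A row lasts 1/8 s, in which the tool goes at most 62.5 mm and 10.7 degrees, less where a joint would pass 70% of its speed; a pose out of reach is approached as far as the arm can. A call with a gripper value outside its range is refused whole. OPENING is the opening, from 0 (shut) to 1 (fully open), set as the call begins (- or left out, the last holds). The fingers move at their own pace and stop on an object; FORCE is the grip in N (left out, the last holds). Time passes only in rows, so rows that do not move let the fingers close. It gives the time, the measured TCP pose, the force, the opening and the grip force at its end, in the units of the state.
- sense(): the state, without advancing time (a new reading comes with each control period).
- eyes.snapshot(name): name is "side" or "top"; returns the picture (400x640x3 uint8, red, green, blue); there is no depth.
- eyes.camera_params(name): a dict with "fx", "fy", "cx", "cy" (pixels), "D" ([k1, k2, p1, p2, k3] as OpenCV has them; the pictures are not rectified), "rvec" (rotation vector, rad) and "tvec" (3), from world to camera coordinates, as OpenCV has them. Camera axes: x right, y down, z forward; pixel columns grow to the right and rows downward; lengths in m; the calibration is good to about 2 mm. A picture is of the moment at which its call begins. camera_params takes no time and is no camera call.
- workorder.sign_off(): hands the job in; it is judged then, once.
The state is a dict: "t": time; "q": joint angles; "qd": joint speeds; "tau": joint torques, N m; "tcp_pos": TCP position; "tool_rot": TCP orientation; "force": force on the tool from outside, world axes, zero at the start; "ft_torque": the same for the moment, N m; "finger_gap": opening from 0.0 (shut) to 1.0 (fully open); "gripper_force": force on a finger pad.
Only numpy, scipy, OpenCV 4.12 (cv2) and the standard library are available. Lean on these libraries where they do the work, as an engineer would, in place of code of your own. Each camera call takes 0.05 s, during which the arm holds its last target. There are 200 camera calls.

## Working session

There is one attempt and no reset: what is moved stays moved. The work goes in short steps, Python scripts to look and compute and a shell command to move; the robot and the scene stay as the last step left them, time stands still between calls to the robot, and variables do not carry over. Pictures are saved under pics/ and viewed, at most 10 in all, crops included, and the job is handed in when it is done.

```bash
mkdir -p pics; python3 - <<'E'
from station import sense, eyes, manip
import cv2
for n in("top","side"):
    cv2.imwrite(f"pics/{n}0.png",eyes.snapshot(n)[:,:,::-1]); print(eyes.camera_params(n))
s=sense();print(s); print(manip.tips_ahead)
E
```

```text
{'fx': 391.0272495902945, 'fy': 391.0272495902945, 'cx': 322.64040958728566, 'cy': 197.32613189192264, 'D': array([-0.09592892,  0.        ,  0.        ,  0.        ,  0.        ]), 'rvec': array([ 2.13347825, -2.11567835,  0.12871644]), 'tvec': array([0.09619773, 0.54157534, 0.83132487])}
{'fx': 452.84942649326337, 'fy': 452.84942649326337, 'cx': 317.084730246839, 'cy': 198.48642008393378, 'D': array([-0.04449367,  0.        ,  0.        ,  0.        ,  0.        ]), 'rvec': array([ 2.05580082, -0.00272631, -0.01280228]), 'tvec': array([-0.54715362,  0.09478283,  0.85405032])}
{'t': 0.1, 'q': array([-1.35647741e+00,  5.28386149e-01,  1.43377326e+00,  3.20791103e-05,
        1.18142464e+00, -1.78482794e-01]), 'qd': array([ 0.00044719,  0.00029785, -0.00347287,  0.00104782,  0.00114172,
        0.00032741]), 'tau': array([ 5.37326378e-05, -4.43305027e+01, -1.78586358e+01, -3.17024123e-04,
        3.84742889e-03,  1.72775015e-05]), 'tcp_pos': array([ 0.23917036, -0.57687936,  0.30302368]), 'tool_rot': array([ 9.80775973e-01,  1.95134566e-01, -3.00954022e-06, -9.95805359e-04]), 'force': array([ 0.84382923, -0.15801543,  0.76177603]), 'ft_torque': array([-0.0524815 , -0.00735254,  0.06708925]), 'gripper_force': 0.0, 'finger_gap': 0.9990018099833535}
0.0726
```

View pics/top0.png

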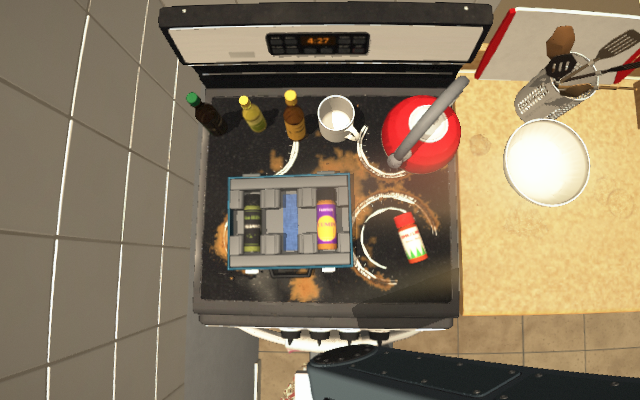

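View pics/side0.png

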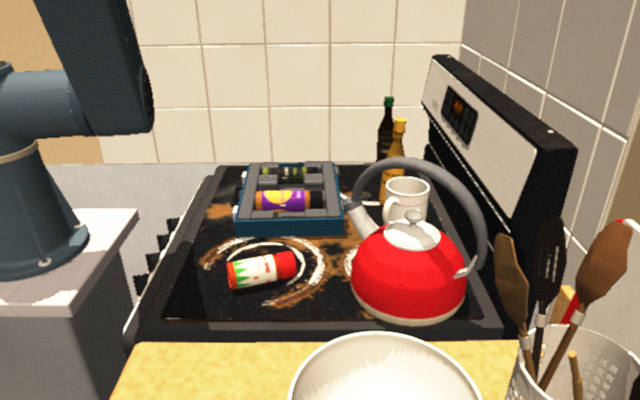

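The middle cutout is empty (blue strip at about (291,220)). The purple jar is at (327,225), the red-capped jar at (411,238) and the kettle at (420,135). I'll enlarge the top view to read the points more closely.

```bash
cat > h.py <<'E'
import cv2, numpy as np
from station import eyes, sense
def px2w(n,uv,z):
    c=eyes.camera_params(n);K=np.array([[c['fx'],0,c['cx']],[0,c['fy'],c['cy']],[0,0,1]])
    R=cv2.Rodrigues(c['rvec'])[0];o=-R.T@c['tvec']
    p=cv2.undistortPoints(np.array([[uv]],float),K,c['D'])[0,0];d=R.T@[p[0],p[1],1]
    return (o+d*(z-o[2])/d[2]).round(4)
def crop(n,name,x0,y0,x1,y1,k):
    im=eyes.snapshot(n)[y0:y1,x0:x1,::-1]
    cv2.imwrite(name,cv2.resize(im,None,fx=k,fy=k,interpolation=cv2.INTER_CUBIC))
E
python3 -c "
import h
h.crop('top','pics/t1.png',220,165,440,285,3.6)"
```

```text
(no output)
```

View pics/t1.png

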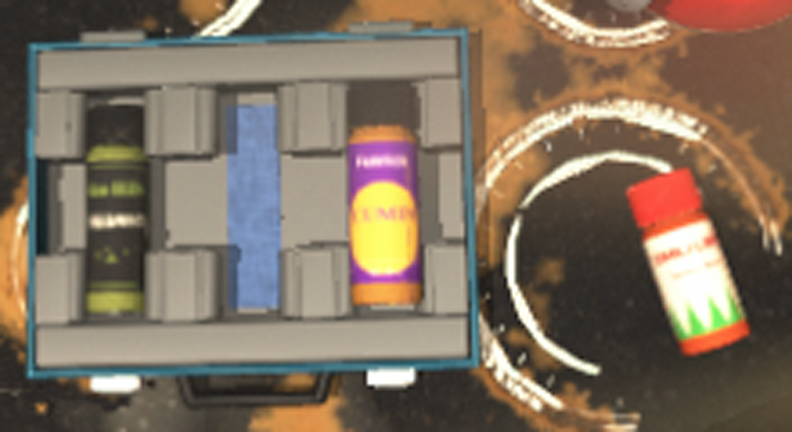

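The enlarged crop gives these pixel positions: case rim corners (32,46), (467,32), (477,365), (30,375); strip ends (254,107) and (253,308); red jar cap end (659,180) and base (718,346); purple jar cap (382,86) and base (385,303).

```bash
python3 - <<'E'
from h import *
f=lambda u,v,z:px2w('top',(220+(u+.5)/3.6-.5,165+(v+.5)/3.6-.5),z)
C=[f(*p,.04) for p in((32,46),(467,32),(477,365),(30,375))]
print(C,np.mean(C,0))
for n,a,b,z in(('strip',(254,107),(253,308),.01),('red cap/base',(659,180),(718,346),.022),('purple',(382,86),(385,303),.051)):
    A,B=f(*a,z),f(*b,z);d=A-B;print(n,A,B,(A+B)/2,np.linalg.norm(d),np.degrees(np.arctan2(d[1],d[0])))
print("kettle",f(790,20,.05))
from scipy.spatial.transform import Rotation as R
print(R.from_quat(sense()['tool_rot']).as_matrix().round(3))
E
```

```text
[array([0.5864, 0.3178, 0.04  ]), array([0.5963, 0.0409, 0.04  ]), array([0.3894, 0.0346, 0.04  ]), array([0.3793, 0.3096, 0.04  ])] [0.48785  0.175725 0.04    ]
strip [0.5526 0.1779 0.01  ] [0.4231 0.1755 0.01  ] [0.48785 0.1767  0.01   ] 0.12952223747295288 1.0617307396325208
red cap/base [ 0.5054 -0.081   0.022 ] [ 0.4017 -0.116   0.022 ] [ 0.45355 -0.0985   0.022  ] 0.10944720188291701 18.65015877114384
purple [0.5595 0.0938 0.051 ] [0.4262 0.0906 0.051 ] [0.49285 0.0922  0.051  ] 0.13333840407024525 1.3751784432124559
kettle [ 0.6029 -0.1603  0.05  ]
[[ 0.924  0.383 -0.   ]
 [ 0.383 -0.924  0.002]
 [ 0.    -0.002 -1.   ]]
```

```bash
python3 -m inch '[{"dx":3.8,"dy":-3.6,"dz":1},{"dx":3.8,"dy":-3.6,"dz":1},{"dx":3.8,"dy":-3.6,"dz":1},{"dx":3.8,"dy":-3.6,"dz":1},{"dx":3.8,"dy":-3.6,"dz":1},{"dx":3.8,"dy":-3.6,"dz":1},{"dx":3.8,"dy":-3.6,"dz":1},{"dx":3.8,"dy":-3.6,"dz":1},{"dx":3.8,"dy":-3.6,"dz":1},{"dx":3.8,"dy":-3.6,"dz":1}]' 1 60
cat >> h.py <<'E'
def go(x,y,z,yaw):
    from scipy.spatial.transform import Rotation as R
    s=sense();M=R.from_quat(s['tool_rot'])
    T=R.from_matrix([[np.cos(a:=np.radians(yaw)),np.sin(a),0],[np.sin(a),-np.cos(a),0],[0,0,-1]])
    print('t',s['t'],'pos',s['tcp_pos'].round(4),'shift cm',(M.inv().apply(np.array([x,y,z])-s['tcp_pos'])*100).round(2),'turn',(M.inv()*T).as_rotvec(degrees=True).round(2),'gap',round(s['finger_gap'],3),s['force'].round(1))
E
python3 -c "
import h; h.go(.4535,-.0985,.2,18.65); h.crop('top','pics/t2.png',340,165,480,285,4)"
```

```text
t 0.15 pos [ 0.2392 -0.577   0.3031] shift cm [ 38.11 -35.98  10.39] turn [-0.1  -0.01  3.86] gap 0.998 [-0.6 -0.5 -0.2]invalid input at $[0]: expected keys dx, dy, dz, wx, wy, wz
```

View pics/t2.png

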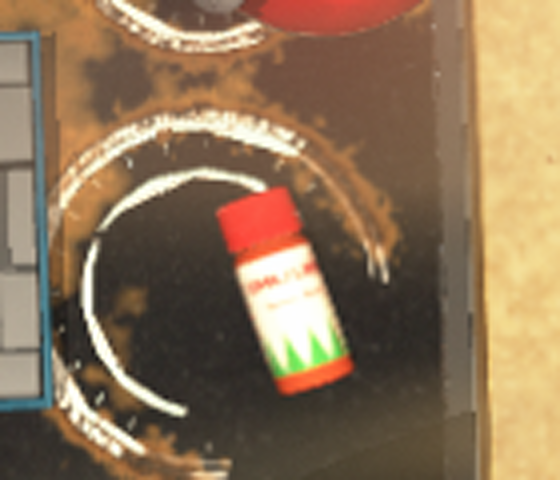

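The call was refused because every row needs all six keys, so the arm hasn't moved. The crop shows the jar with its cap at (259,205) and base at (315,382), which matches the first reading.

```bash
python3 -m inch '[{"dx":3.8,"dy":-3.6,"dz":1,"wx":0,"wy":0,"wz":0},{"dx":3.8,"dy":-3.6,"dz":1,"wx":0,"wy":0,"wz":0},{"dx":3.8,"dy":-3.6,"dz":1,"wx":0,"wy":0,"wz":0},{"dx":3.8,"dy":-3.6,"dz":1,"wx":0,"wy":0,"wz":0},{"dx":3.8,"dy":-3.6,"dz":1,"wx":0,"wy":0,"wz":0},{"dx":3.8,"dy":-3.6,"dz":1,"wx":0,"wy":0,"wz":0},{"dx":3.8,"dy":-3.6,"dz":1,"wx":0,"wy":0,"wz":0},{"dx":3.8,"dy":-3.6,"dz":1,"wx":0,"wy":0,"wz":0},{"dx":3.8,"dy":-3.6,"dz":1,"wx":0,"wy":0,"wz":0},{"dx":3.8,"dy":-3.6,"dz":1,"wx":0,"wy":0,"wz":0}]' 1 60
python3 -c "
import h; h.go(.4535,-.0985,.2,18.65)"
```

```text
t: 1.45
tcp_pos: [0.4533, -0.0979, 0.2037]
tool_rot: [0.981, 0.195, 0.0, 0.0]
force: [0.3, -1.5, 0.2]
finger_gap: 0.999
gripper_force: 0.0
t 1.45 pos [ 0.4533 -0.0979  0.2037] shift cm [-0.    0.06  0.37] turn [ 0.03 -0.03  3.84] gap 0.999 [ 0.3 -1.5  0.2]
```

```bash
python3 -m inch '[{"dx":0,"dy":0.06,"dz":1,"wx":0,"wy":0,"wz":3.85},{"dx":0,"dy":0,"dz":3,"wx":0,"wy":0,"wz":0},{"dx":0,"dy":0,"dz":3,"wx":0,"wy":0,"wz":0},{"dx":0,"dy":0,"dz":2.6,"wx":0,"wy":0,"wz":0},{"dx":0,"dy":0,"dz":1.8,"wx":0,"wy":0,"wz":0},{"dx":0,"dy":0,"dz":0.9,"wx":0,"wy":0,"wz":0},{"dx":0,"dy":0,"dz":0,"wx":0,"wy":0,"wz":0}]' 1 60
python3 -m inch '[{"dx":0,"dy":0,"dz":0,"wx":0,"wy":0,"wz":0},{"dx":0,"dy":0,"dz":0,"wx":0,"wy":0,"wz":0},{"dx":0,"dy":0,"dz":0,"wx":0,"wy":0,"wz":0},{"dx":0,"dy":0,"dz":0,"wx":0,"wy":0,"wz":0},{"dx":0,"dy":0,"dz":0,"wx":0,"wy":0,"wz":0},{"dx":0,"dy":0,"dz":0,"wx":0,"wy":0,"wz":0},{"dx":0,"dy":0,"dz":0,"wx":0,"wy":0,"wz":0},{"dx":0,"dy":0,"dz":0,"wx":0,"wy":0,"wz":0}]' 0 60
```

```text
t: 2.33
tcp_pos: [0.4527, -0.0999, 0.0806]
tool_rot: [0.987, 0.162, -0.0, -0.0]
force: [1.1, 0.8, 0.0]
finger_gap: 1.003
gripper_force: 0.0
t: 3.32
tcp_pos: [0.453, -0.1, 0.0819]
tool_rot: [0.987, 0.162, 0.001, 0.0]
force: [-0.9, 0.1, 5.7]
finger_gap: 0.492
gripper_force: 60.0
```

```bash
python3 -m inch '[{"dx":0,"dy":0,"dz":-2,"wx":0,"wy":0,"wz":0},{"dx":0,"dy":0,"dz":-4,"wx":0,"wy":0,"wz":0},{"dx":0,"dy":0,"dz":-4,"wx":0,"wy":0,"wz":0},{"dx":0,"dy":0,"dz":-2,"wx":0,"wy":0,"wz":0},{"dx":0,"dy":0,"dz":0,"wx":0,"wy":0,"wz":4.15},{"dx":0,"dy":0,"dz":0,"wx":0,"wy":0,"wz":4.15},{"dx":0,"dy":0,"dz":0,"wx":0,"wy":0,"wz":4.15},{"dx":0,"dy":0,"dz":0,"wx":0,"wy":0,"wz":4.15},{"dx":0,"dy":0,"dz":0,"wx":0,"wy":0,"wz":0}]' 0 60
python3 -c "
import h; h.go(.488,.176,.2,2)"
```

```text
t: 4.45
tcp_pos: [0.4525, -0.0998, 0.2012]
tool_rot: [1.0, 0.018, 0.0, 0.0]
force: [0.6, -0.7, -0.6]
finger_gap: 0.491
gripper_force: 61.4
t 4.45 pos [ 0.4525 -0.0998  0.2012] shift cm [  4.56 -27.43   0.11] turn [ 0.   -0.01  0.11] gap 0.491 [ 0.6 -0.7 -0.6]
```

```bash
python3 -m inch '[{"dx":0.4,"dy":-2.5,"dz":0,"wx":0,"wy":0,"wz":0},{"dx":0.7,"dy":-4,"dz":0,"wx":0,"wy":0,"wz":0},{"dx":0.7,"dy":-4.5,"dz":0,"wx":0,"wy":0,"wz":0},{"dx":0.7,"dy":-4.5,"dz":0,"wx":0,"wy":0,"wz":0},{"dx":0.7,"dy":-4.5,"dz":0,"wx":0,"wy":0,"wz":0},{"dx":0.7,"dy":-4,"dz":0,"wx":0,"wy":0,"wz":0},{"dx":0.4,"dy":-2.5,"dz":0,"wx":0,"wy":0,"wz":0},{"dx":0.26,"dy":-0.93,"dz":0.1,"wx":0,"wy":0,"wz":0.1},{"dx":0,"dy":0,"dz":0,"wx":0,"wy":0,"wz":0}]' 0 60
python3 -c "
import h,cv2,numpy as np; h.go(.488,.176,.2,2)
h.crop('top','pics/a.png',220,145,380,285,2.5);h.crop('side','pics/b.png',190,80,390,255,2)
a,b=cv2.imread('pics/a.png'),cv2.imread('pics/b.png');print(a.shape,b.shape)
cv2.imwrite('pics/t3.png',np.hstack([a,b]))"
```

```text
t: 5.58
tcp_pos: [0.4884, 0.1759, 0.1998]
tool_rot: [1.0, 0.018, -0.0, 0.0]
force: [0.0, 0.0, -1.4]
finger_gap: 0.488
gripper_force: 61.4
t 5.575 pos [0.4884 0.1759 0.1998] shift cm [-0.04 -0.01 -0.02] turn [0.02 0.01 0.04] gap 0.488 [ 0.   0.  -1.4]
(350, 400, 3) (350, 400, 3)
```

View pics/t3.png

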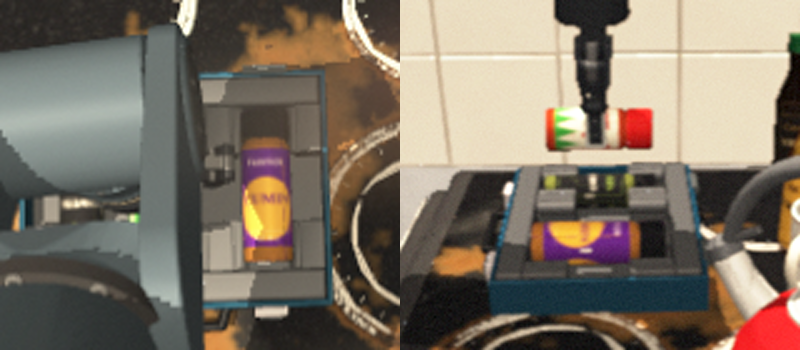

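The side view shows the jar held level, with its ends at (546,130) and (653,130) and the fingers at 596, near its middle. I'll lower it onto the lips, then press.

```bash
python3 -m inch '[{"dx":0,"dy":0,"dz":2,"wx":0,"wy":0,"wz":0},{"dx":0,"dy":0,"dz":3,"wx":0,"wy":0,"wz":0},{"dx":0,"dy":0,"dz":2,"wx":0,"wy":0,"wz":0},{"dx":0,"dy":0,"dz":1.2,"wx":0,"wy":0,"wz":0},{"dx":0,"dy":0,"dz":0.6,"wx":0,"wy":0,"wz":0},{"dx":0,"dy":0,"dz":0.6,"wx":0,"wy":0,"wz":0},{"dx":0,"dy":0,"dz":0.5,"wx":0,"wy":0,"wz":0},{"dx":0,"dy":0,"dz":0.4,"wx":0,"wy":0,"wz":0},{"dx":0,"dy":0,"dz":0.4,"wx":0,"wy":0,"wz":0},{"dx":0,"dy":0,"dz":0,"wx":0,"wy":0,"wz":0}]' 0 80
```

```text
t: 6.92
tcp_pos: [0.4888, 0.1755, 0.0929]
tool_rot: [1.0, 0.017, 0.0, 0.0]
force: [0.4, -2.9, -3.4]
finger_gap: 0.484
gripper_force: 83.8
```

```bash
python3 -m inch '[{"dx":0,"dy":0,"dz":0.2,"wx":0,"wy":0,"wz":0},{"dx":0,"dy":0,"dz":0.2,"wx":0,"wy":0,"wz":0},{"dx":0,"dy":0,"dz":0,"wx":0,"wy":0,"wz":0}]' 0 80
```

```text
t: 7.3
tcp_pos: [0.4885, 0.1755, 0.0919]
tool_rot: [1.0, 0.017, 0.001, 0.0]
force: [-3.9, -4.8, 24.4]
finger_gap: 0.484
gripper_force: 87.0
```

The jar is on the floor: 24 N at the expected height. Releasing it and rising.

```bash
python3 -m inch '[{"dx":0,"dy":0,"dz":0,"wx":0,"wy":0,"wz":0},{"dx":0,"dy":0,"dz":0,"wx":0,"wy":0,"wz":0},{"dx":0,"dy":0,"dz":0,"wx":0,"wy":0,"wz":0},{"dx":0,"dy":0,"dz":0,"wx":0,"wy":0,"wz":0}]' 0.75 60
python3 -m inch '[{"dx":0,"dy":0,"dz":-1,"wx":0,"wy":0,"wz":0},{"dx":0,"dy":0,"dz":-3,"wx":0,"wy":0,"wz":0},{"dx":0,"dy":0,"dz":-4,"wx":0,"wy":0,"wz":0},{"dx":0,"dy":0,"dz":-3,"wx":0,"wy":0,"wz":0},{"dx":0,"dy":0,"dz":0,"wx":0,"wy":0,"wz":0}]' 0.75 60
python3 -c "
import h; h.go(.4915,.092,.115,1.7)"
```

```text
t: 7.8
tcp_pos: [0.4884, 0.176, 0.0885]
tool_rot: [1.0, 0.017, -0.0, -0.0]
force: [0.8, 1.0, -1.2]
finger_gap: 0.747
gripper_force: 0.0
t: 8.43
tcp_pos: [0.4898, 0.1761, 0.2016]
tool_rot: [1.0, 0.017, 0.003, -0.0]
force: [0.4, -0.0, 0.0]
finger_gap: 0.75
gripper_force: 0.0
t 8.425 pos [0.4898 0.1761 0.2016] shift cm [-0.17  8.42  8.65] turn [-0.04 -0.35  0.26] gap 0.75 [ 0.4 -0.   0. ]
```

```bash
python3 -m inch '[{"dx":0,"dy":2,"dz":0,"wx":0,"wy":0,"wz":0},{"dx":0,"dy":3.4,"dz":0,"wx":0,"wy":0,"wz":0},{"dx":0,"dy":3,"dz":0,"wx":0,"wy":0,"wz":0},{"dx":0,"dy":0,"dz":2,"wx":0,"wy":0,"wz":0},{"dx":0,"dy":0,"dz":3,"wx":0,"wy":0,"wz":0},{"dx":0,"dy":0,"dz":2.5,"wx":0,"wy":0,"wz":0},{"dx":0,"dy":0,"dz":1.5,"wx":0,"wy":0,"wz":0},{"dx":0,"dy":0,"dz":0,"wx":0,"wy":0,"wz":0}]' 0.75 60
python3 -m inch '[{"dx":0,"dy":0,"dz":0,"wx":0,"wy":0,"wz":0},{"dx":0,"dy":0,"dz":0,"wx":0,"wy":0,"wz":0},{"dx":0,"dy":0,"dz":0,"wx":0,"wy":0,"wz":0},{"dx":0,"dy":0,"dz":0,"wx":0,"wy":0,"wz":0},{"dx":0,"dy":0,"dz":0,"wx":0,"wy":0,"wz":0}]' 0 60
```

```text
t: 9.43
tcp_pos: [0.4905, 0.0919, 0.1077]
tool_rot: [1.0, 0.017, -0.002, -0.0]
force: [-0.2, -0.2, 1.2]
finger_gap: 0.748
gripper_force: 0.0
t: 10.05
tcp_pos: [0.4917, 0.0917, 0.1095]
tool_rot: [1.0, 0.017, 0.001, 0.0]
force: [-1.3, -3.2, 6.1]
finger_gap: 0.48
gripper_force: 61.2
```

```bash
python3 -m inch '[{"dx":0,"dy":0,"dz":0.5,"wx":0,"wy":0,"wz":0},{"dx":0,"dy":0,"dz":0.5,"wx":0,"wy":0,"wz":0},{"dx":0,"dy":0,"dz":0.5,"wx":0,"wy":0,"wz":0},{"dx":0,"dy":0,"dz":0.4,"wx":0,"wy":0,"wz":0},{"dx":0,"dy":0,"dz":0,"wx":0,"wy":0,"wz":0}]' 0 80
```

```text
t: 10.68
tcp_pos: [0.4925, 0.0921, 0.0908]
tool_rot: [1.0, 0.016, 0.002, -0.0]
force: [-0.1, -0.7, 11.0]
finger_gap: 0.476
gripper_force: 82.3
```

```bash
python3 -m inch '[{"dx":0,"dy":0,"dz":0.2,"wx":0,"wy":0,"wz":0},{"dx":0,"dy":0,"dz":0.1,"wx":0,"wy":0,"wz":0},{"dx":0,"dy":0,"dz":0,"wx":0,"wy":0,"wz":0}]' 0 80
```

```text
t: 11.05
tcp_pos: [0.4924, 0.0921, 0.0906]
tool_rot: [1.0, 0.016, 0.002, -0.0]
force: [-3.9, -2.5, 35.7]
finger_gap: 0.473
gripper_force: 85.1
```

Stiff contact, so it's on the floor. Next I'll release, rise, move aside and look.

```bash
python3 -m inch '[{"dx":0,"dy":0,"dz":-0.2,"wx":0,"wy":0,"wz":0},{"dx":0,"dy":0,"dz":0,"wx":0,"wy":0,"wz":0},{"dx":0,"dy":0,"dz":0,"wx":0,"wy":0,"wz":0},{"dx":0,"dy":0,"dz":0,"wx":0,"wy":0,"wz":0}]' 0.75 60
python3 -m inch '[{"dx":0,"dy":0,"dz":-1,"wx":0,"wy":0,"wz":0},{"dx":0,"dy":0,"dz":-3,"wx":0,"wy":0,"wz":0},{"dx":0,"dy":0,"dz":-4,"wx":0,"wy":0,"wz":0},{"dx":0,"dy":0,"dz":-3,"wx":0,"wy":0,"wz":0},{"dx":0,"dy":4,"dz":0,"wx":0,"wy":0,"wz":0},{"dx":0,"dy":5,"dz":0,"wx":0,"wy":0,"wz":0},{"dx":0,"dy":5,"dz":0,"wx":0,"wy":0,"wz":0},{"dx":0,"dy":5,"dz":0,"wx":0,"wy":0,"wz":0},{"dx":0,"dy":5,"dz":0,"wx":0,"wy":0,"wz":0},{"dx":0,"dy":0,"dz":0,"wx":0,"wy":0,"wz":0}]' 0.75 60
python3 -c "
import h,cv2,numpy as np
h.crop('top','pics/c.png',220,145,380,285,2.5);h.crop('side','pics/d.png',220,150,353,267,3)
a,b=cv2.imread('pics/c.png'),cv2.imread('pics/d.png')
cv2.imwrite('pics/t4.png',np.hstack([a,b[:350]]))"
```

```text
t: 11.55
tcp_pos: [0.491, 0.0921, 0.0883]
tool_rot: [1.0, 0.017, -0.001, -0.0]
force: [0.2, -0.2, -0.7]
finger_gap: 0.751
gripper_force: 0.0
t: 12.8
tcp_pos: [0.5003, -0.1517, 0.1996]
tool_rot: [1.0, 0.015, 0.001, 0.001]
force: [-0.5, 1.0, 0.7]
finger_gap: 0.748
gripper_force: 0.0
```

View pics/t4.png

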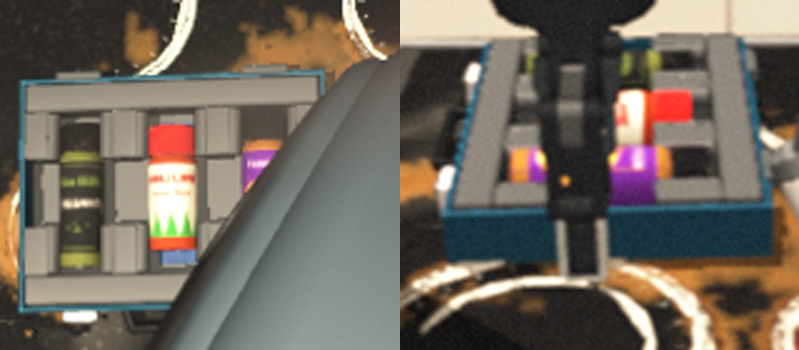

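The red jar sits in the middle cutout, ends at (172,124) and (172,250), but the arm hides part of both views. I'll back off for a clear look.

```bash
python3 -m inch '[{"dx":-2,"dy":5,"dz":-1,"wx":0,"wy":0,"wz":0},{"dx":-2,"dy":5,"dz":-1,"wx":0,"wy":0,"wz":0},{"dx":-2,"dy":5,"dz":-1,"wx":0,"wy":0,"wz":0},{"dx":-2,"dy":5,"dz":-1,"wx":0,"wy":0,"wz":0},{"dx":-2,"dy":5,"dz":-1,"wx":0,"wy":0,"wz":0},{"dx":-2,"dy":5,"dz":-1,"wx":0,"wy":0,"wz":0},{"dx":-2,"dy":5,"dz":-1,"wx":0,"wy":0,"wz":0},{"dx":-2,"dy":5,"dz":-1,"wx":0,"wy":0,"wz":0},{"dx":0,"dy":0,"dz":0,"wx":0,"wy":0,"wz":0}]' 0.75 60
python3 -c "
import h,cv2,numpy as np
h.crop('top','pics/c.png',220,145,380,285,2.5);h.crop('side','pics/d.png',225,150,358,267,3)
a,b=cv2.imread('pics/c.png'),cv2.imread('pics/d.png')
cv2.imwrite('pics/t5.png',np.hstack([a,b[:350]]))
f=lambda u,v:h.px2w('top',(220+u/2.5,145+v/2.5),.032)
print(f(172,124),f(172,250))"
```

```text
t: 14.02
tcp_pos: [0.3528, -0.5558, 0.2798]
tool_rot: [1.0, 0.016, 0.0, 0.002]
force: [-0.3, 0.7, 0.1]
finger_gap: 0.75
gripper_force: 0.0
[0.5485 0.1784 0.032 ] [0.4342 0.1757 0.032 ]
```

View pics/t5.png

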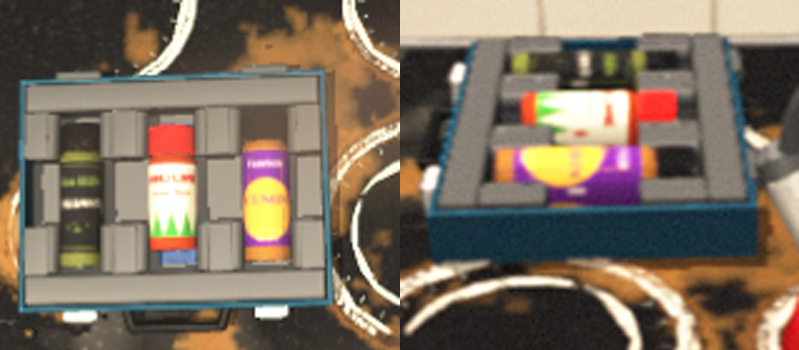

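Both jars look sunk and level: the purple top edge is at row 147 at both ends, and the red one is at row 92 throughout. To check this with numbers, I'll predict the top-edge rows for a home jar and for one still up on the lips.

```bash
python3 - <<'E'
from h import *
c=eyes.camera_params('side');K=np.array([[c['fx'],0,c['cx']],[0,c['fy'],c['cy']],[0,0,1]])
def pj(x,y,z,r):
    a=np.linspace(0,2*np.pi,90);P=np.c_[x+0*a,y+r*np.cos(a),z+r*np.sin(a)]
    p=cv2.projectPoints(P,c['rvec'],c['tvec'],K,c['D'])[0][:,0];p=(p-[225,150])*3+[400,0]
    return p[p[:,1].argmin()].round()
for n,y0,r,z,up,xs in(('purple',.092,.0215,.0315,.051,(.43,.53)),('red',.1765,.022,.032,.052,(.44,.54)),('green ref',.26,.022,.032,.052,(.45,.53))):
    print(n,[(pj(x,y0+.035*(x-.49),zz,r)) for zz in(z,up) for x in xs])
E
```

```text
purple [array([502., 146.]), array([651., 142.]), array([500., 120.]), array([650., 117.])]
red [array([529.,  90.]), array([667.,  87.]), array([528.,  65.]), array([666.,  62.])]
green ref [array([553.,  44.]), array([655.,  42.]), array([551.,  20.]), array([654.,  18.])]
```

The observed rows match a home jar at both ends; a jar still on the lips would sit about 25 px higher. Handing in.

```bash
python3 -c "
from station import workorder; print(workorder.sign_off())"
```

```text
the job is handed in; nothing more can be done
None
```

I laid the red-capped jar in the middle (blue-floor) cutout and pressed it and the purple jar down to the floor. In the last camera check both looked home at both ends, and I handed the job in at about 14 s, though sign-off returned no verdict.

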